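# Nest the washed pegboard bins under the sliding one and park it at the stop

## Robot

A 6-joint arm with a two-finger parallel gripper is mounted at the origin on the work surface. World frame = base frame: x ahead of the robot, y to its left, z up, the work surface at z = 0. Lengths are in m, angles in degrees, forces in N, time in s.
With the tool pointing down it reaches from about 0.25 to 0.85 m from the base axis. Payload 12.5 kg.
Tool frame: the origin (TCP) lies at the very end of the fingers, on their centre line; the grasp point (between the pads) lies 19 mm behind it; z points along the fingers, y is the line along which they close (so a half turn about z gives the same grasp; the last joint's range is limited). The gripper opens to 93 mm and grips with 3 to 60 N. Pads are 15 mm wide; open, the fingers measure 128 mm over their backs; the gripper's body (75 mm by 188 mm) begins 65 mm behind the grasp point.
Start: joints at [65.913, 20.094, 94.641, -0, 65.266, -4.847], TCP at [0.181, 0.519, 0.186] pointing down, gripper open.
Joint ranges: [-157.81, 157.81], [-45, 120.19], [0.68, 151.7], [-89.99, 269.99], [4.06, 180], [-164.3, 164.3]. Speed limits (degrees/s): [127.2, 127.2, 159.86, 180, 180, 180].

## Interface

Orientations are given as [roll, pitch, yaw] about the fixed x, y, z axes, in that order (R = Rz(yaw) Ry(pitch) Rx(roll)).
In Python, from cell import read_state, snapshot, sign_off, outline_of gives the robot as it stands.
- The arm moves only by the tool send_rows, never from a script. Its argument "commands" is a list that holds one entry, the list of rows, each a list of 7 numbers: the opening, from 0 (shut) to 1 (fully open), then the shift along the tool's x, y, z scaled (see below), then the turn, a rotation vector about the tool's x, y, z scaled (see below). A call has 1 to 12 rows; each row shifts and turns the commanded pose from where the row before left it, along the tool's axes as they then stand; what a row does not reach is not made up. The controller multiplies each number of a shift by 2 cm and each number of a turn by 4 degrees. A row lasts 1/12 s, in which the tool goes at most 41.7 mm and 7.16 degrees, less where a joint would pass 70% of its speed; a pose out of reach is approached as far as the arm can. A call with a number of a shift or a turn outside -1 to 1 is refused whole. A call with a gripper value outside its range is refused whole. The fingers move at their own pace and stop on an object; the grip force is fixed at half the most. Time passes only in rows, so rows that do not move let the fingers close. It gives the time, the measured TCP pose, the force, the opening and the grip force at its end, in the units of the state.
- read_state(): the state, without advancing time (a new reading comes with each control period).
- snapshot(name): name is "scene" or "top" or "wrist"; returns a dict with "color" (384x512x3 uint8, blue, green, red), "fx", "fy", "cx", "cy" (pixels), "cam_to_world" (4x4, takes a point from camera to world coordinates); the wrist camera has in their place "tool_from_camera" (4x4, takes a point from camera to tool coordinates, whose origin is the TCP and whose axes are the flange's). Camera axes: x right, y down, z forward; pixel columns grow to the right and rows downward; lengths in m; the calibration is good to about 2 mm. A picture is of the moment at which its call begins: read the wrist's pose just before it. There is no depth.
- sign_off(): hands the job in; it is judged then, once.
Trained networks look in the newest picture that a camera, given by its name, has taken for a name from the list of things; names that differ only in an ending like _2 or _b are one class to them, and where a whole thing is asked for, a point or a joint stands for the part that bears it (a point fixed in the world has none). Each returns a list of dicts, best first, with "p" (0 to 1); they miss things now and then, are a little off and sometimes report something else, mostly with a low value. They report only what shows in the picture. A call takes as long as a camera call. They do not tell look-alikes from the thing itself.
- outline_of(camera, label): "mask" (384x512 bool, what is visible of it) and "bbox" ([centre column, centre row, width, height] in pixels, round what is visible of it).
The state is a dict: "time_s": time; "qpos": joint angles; "qd": joint speeds; "joint_torque": joint torques, N m; "tool_pos": TCP position; "tool_rot": TCP orientation; "contact_force": force on the tool from outside, world axes, zero at the start; "torque": the same for the moment, N m; "opening": finger opening in m; "gripper_force": force on a finger pad.
Only numpy, scipy, OpenCV 4.12 (cv2) and the standard library are available. Lean on these libraries where they do the work, as an engineer would, in place of code of your own. Each camera call takes 0.05 s, during which the arm holds its last target. There are 200 camera calls.

## Task

Three open-fronted plastic storage bins, graded in size, are draining upside down on the ledge; the biggest is fixed to a carriage on a slide rail. Nest them in size order by sliding the two loose bins along the ledge, back wall first, the middle one fully home inside the big one and the smallest fully home inside the middle one, fronts flush, and leave the carriage with the whole nest against the stop block at the rail's left-hand end as the robot sees it. Never lift or tip a bin, and leave the teething ring, rattle, sippy lid and feeding bottle where they are.

Things in the scene. Friction and masses are not known exactly. Their poses are not given: they have to be found in the camera images.
- mid_bin: loose middle-sized white bin upside down: roof, two sides, back, all 4 mm; front and underside open. 76 deep (x) x 101 wide (y) x 53 mm high, inside 72 x 93 x 49; 0.18 kg. Origin: footprint centre on the ledge; x runs from open front (-38 mm) to back (+38 mm), z up. Open front roughly towards the robot. Too wide to grasp: push at the front edges of roof and sides.
- small_bin: loose smallest white bin, same make, upside down: 72 deep (x) x 84 wide (y) x 44 mm high, walls 4 mm, 0.13 kg. Origin: footprint centre on the ledge; x runs from open front (-36 mm) to back (+36 mm), z up. Either loose bin may be the left one.
- big_mouth (a point): on the ledge, middle of the open front of the biggest white bin, fixed to the carriage. x into the bin (square to the rail), y along the rail to the stop, z up. That bin: x = 0 to 80 mm, 118 wide, 62 high, walls 4; inside 76 x 110 x 58 mm; clears the ledge by 2 mm. Nested home, the middle bin's origin is at x = 38 mm, y = 0 here, 4.5 mm side play.
- mid_mouth (a point): on the ledge, middle of the open front of the middle bin, axes as that bin. Nested home, the small bin's origin is at x = 36 mm, y = 0 here, 4.5 mm side play.
- tab (a point): middle of the upright steel tab on the big bin's roof, to push or pinch the carriage by: 30 mm long (x), 12 mm thick (along the rail), from 62 to 95 mm above the ledge. This point: 80 mm above the ledge, 60 mm behind the big bin's open front. Axes as big_mouth.
- carriage (a joint): position of the carriage along the rail, m: 0 at the right-hand end (robot's right), 0.42 against the stop block at the left-hand end; grows along big_mouth's y. About 3 to 6 N moves it; it stays where it is left.
- stop (a point): face of the dark steel stop block (25 mm thick, 70 high) at the left-hand (+y) end of the aluminium rail, 45 mm above the ledge, on the rail's centreline, 120 mm beyond the line of the big bin's front. Rail: 40 wide, 22 high, 570 mm long, fixed, roughly along y. The steel shoe, 80 mm long, centred on the carriage, meets it.
- teether: bystander: purple silicone teething ring lying flat, 68 mm across, 14 mm high; origin at the centre of its underside.
- rattle: bystander: dumbbell rattle lying down, 130 mm long (along its x), 40 mm thick; origin under its middle, on the ledge.
- sippy_lid: bystander: stainless steel sippy-cup lid, 62 mm across, 35 mm high with its spout; origin at the centre of its underside.
- feeding_bottle: bystander: clear feeding bottle standing upright, 58 mm across, 165 mm high; origin at the centre of its underside.
Not all that is in view belongs to the job. What is shaped like the small_bin but green or yellow is not meant. Leave any orange look-alike of the mid_bin alone.

How it is judged:
By the outcome, as a careful person would: the job done as asked, in the order asked, and still so for the second after the job is handed in, with the robot touching nothing.
It also fails if it takes over 67 s, if anything falls off the work surface, if the arm or the gripper's body presses on something with over 40 N, if the wrist force passes 120 N, or if a joint passes its speed limit or range.

## Working session

There is one attempt and no reset: what is moved stays moved. The work goes in short steps, Python scripts to look and compute and a tool call to move; the robot and the scene stay as the last step left them, time stands still between calls to the robot, and variables do not carry over. Pictures are saved under pics/ and viewed, at most 10 in all, crops included, and the job is handed in when it is done.

Besides the shell and the picture viewer there is one more tool, called by a JSON object that holds its "name" and its "arguments". send_rows: Moves the arm, as the interface text tells. Shifts and turns lie within -1 to 1; 1 stands for 2 cm of shift or 4 degrees of turn. Its arguments: {"type":"object","properties":{"commands":{"type":"array"}},"required":["commands"]}

```bash
mkdir -p pics; ls; python3 - <<'E'
from cell import *
import cv2
s=read_state();print(s)
for n in("scene","top"):
    d=snapshot(n);cv2.imwrite(f"pics/{n}0.png",d["color"]);print(n,d["fx"],d["fy"],d["cx"],d["cy"],d["cam_to_world"].round(4).tolist() if hasattr(d["cam_to_world"],'round') else d["cam_to_world"])
    for l in("mid_bin","small_bin","tab","teether","rattle","sippy_lid","feeding_bottle"):
        for o in outline_of(n,l)[:4]: print(n,l,round(o["p"],2),[round(v) for v in o["bbox"]])
E
```

```text
pics
{'time_s': 0.0, 'qpos': array([ 6.59145758e+01,  2.01233061e+01,  9.46762591e+01, -6.74644559e-04,
        6.52662730e+01, -4.84713884e+00]), 'qd': array([-0.00422804, -0.00932709, -0.03137691,  0.0314305 , -0.03843749,
        0.11827762]), 'joint_torque': array([ 1.69047230e-04, -4.97334981e+01, -2.85251784e+01,  6.98616123e-02,
        2.57803348e-02, -9.46256500e-05]), 'tool_pos': array([0.18104624, 0.51894535, 0.1851159 ]), 'tool_rot': array([-1.79934346e+02, -4.95293009e-03,  1.60761994e+02]), 'contact_force': array([-0.12089846,  1.11491278,  0.16261803]), 'torque': array([0.00312773, 0.02331086, 0.00571475]), 'gripper_force': 0.0, 'opening': 0.09302912399629674}
scene 496.9612950572568 496.9612950572568 253.98705452345038 189.42664653210215 [[0.5555, 0.6045, -0.5709, 1.167], [0.8315, -0.4001, 0.3855, -0.4355], [0.0047, -0.6888, -0.7249, 0.8709], [0.0, 0.0, 0.0, 1.0]]
scene mid_bin 0.85 [144, 168, 57, 50]
scene mid_bin 0.82 [170, 217, 56, 50]
scene small_bin 0.9 [256, 125, 43, 41]
scene small_bin 0.64 [268, 170, 46, 42]
scene small_bin 0.57 [376, 144, 41, 29]
scene tab 0.62 [252, 256, 80, 83]
scene teether 0.95 [93, 294, 36, 30]
scene rattle 0.67 [229, 192, 40, 48]
scene sippy_lid 0.73 [116, 246, 28, 20]
scene feeding_bottle 0.59 [309, 116, 28, 59]
top 356.54475608293524 356.54475608293524 258.69776806021474 187.07179147750094 [[0.009, -0.9984, 0.0559, 0.4692], [-0.9999, -0.0087, 0.0064, -0.0105], [-0.0059, -0.056, -0.9984, 1.1542], [0.0, 0.0, 0.0, 1.0]]
top mid_bin 0.95 [311, 263, 34, 42]
top mid_bin 0.8 [319, 211, 39, 30]
top small_bin 0.77 [232, 210, 28, 26]
top small_bin 0.62 [209, 259, 28, 36]
top small_bin 0.56 [146, 186, 38, 36]
top tab 0.82 [289, 144, 42, 47]
top teether 0.82 [381, 185, 24, 24]
top rattle 0.85 [272, 207, 12, 42]
top sippy_lid 0.52 [357, 210, 20, 16]
top sippy_lid 0.44 [288, 143, 41, 53]
top feeding_bottle 0.82 [179, 226, 28, 20]
```

```bash
python3 - <<'E'
import cv2
a=cv2.imread("pics/top0.png")[90:330,100:420];cv2.imwrite("pics/t1.png",cv2.resize(a,(800,600),interpolation=cv2.INTER_CUBIC))
a=cv2.imread("pics/scene0.png")[70:340,60:420];cv2.imwrite("pics/s1.png",cv2.resize(a,(800,600),interpolation=cv2.INTER_CUBIC))
E
```

```text
(no output)
```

View pics/t1.png

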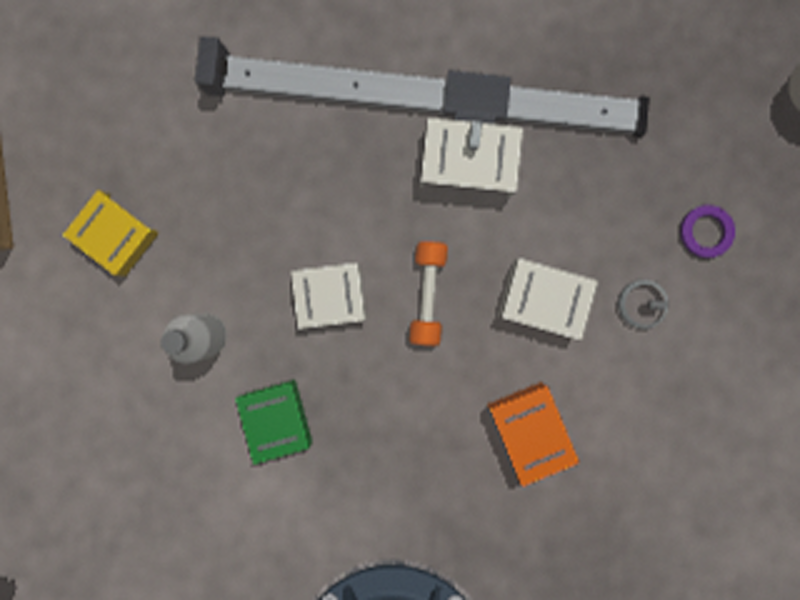

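View pics/s1.png

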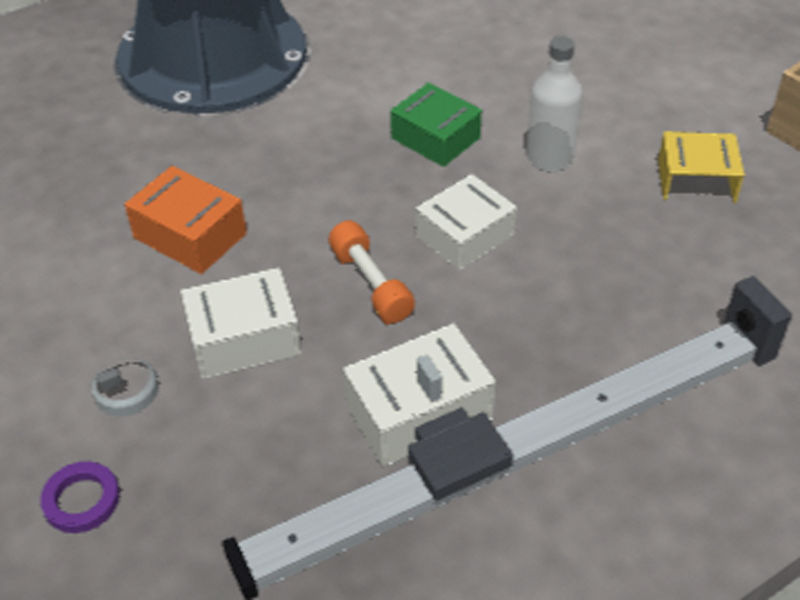

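Top view (crop): white bin at image px (319,211) on the right is the mid; white one at (232,210) on the left is the small. Look-alikes to ignore are orange (311,263), green (209,259) and yellow (146,186). The big bin on the rail is at (289,150), the stop is at the left end (184,115), and the rattle sits between at (272,207). Both loose bins face the robot (slots run along x). Next I'll fit the roof quads.

```bash
cat > h.py <<'E'
import numpy as np, cv2
from scipy.optimize import minimize
from cell import *
DIM={"mid":(76,101,53),"small":(72,84,44),"big":(80,118,62)}
def proj(d,P,T=None):
    M=np.linalg.inv(np.array(d["cam_to_world"])) if T is None else np.linalg.inv(T)
    p=P@M[:3,:3].T+M[:3,3]
    return np.c_[d["fx"]*p[:,0]/p[:,2]+d["cx"],d["fy"]*p[:,1]/p[:,2]+d["cy"]]
def unproj(d,uv,z):
    C=np.array(d["cam_to_world"]);r=C[:3,:3]@np.array([(uv[0]-d["cx"])/d["fx"],(uv[1]-d["cy"])/d["fy"],1])
    return C[:3,3]+r*(z-C[2,3])/r[2]
def quad(p,name):
    dx,dy,h=np.array(DIM[name])/1000;a=np.radians(p[2]);c,s=np.cos(a),np.sin(a)
    q=np.array([[-dx,-dy],[dx,-dy],[dx,dy],[-dx,dy]])/2
    return np.c_[q@np.array([[c,s],[-s,c]])+p[:2],np.full(4,h)]
def roofmask(d,uv,thr,r=45):
    g=d["color"].astype(int);m=((g.min(2)>thr)&(g.max(2)-g.min(2)<30)).astype(np.uint8)
    n,l,st,ce=cv2.connectedComponentsWithStats(m)
    k=[i for i in range(1,n) if st[i,4]>25 and np.hypot(*(ce[i]-uv))<r/2]
    m=np.isin(l,k).astype(np.uint8);h=cv2.convexHull(np.argwhere(m)[:,::-1].astype(np.int32));o=np.zeros_like(m);cv2.fillConvexPoly(o,h,1);return o
def fit(views,name,p0):
    S=6
    def cost(v,full=False):
        p=[v[0]/1000,v[1]/1000,v[2]];L=[]
        for d,m in views:
            q=(proj(d,quad(p,name))+.5)*S-.5
            o=np.zeros((384*S,512*S),np.uint8);cv2.fillConvexPoly(o,np.round(q*16).astype(np.int32),1,shift=4)
            o=cv2.resize(o[:,:].astype(np.float32),(512,384),interpolation=cv2.INTER_AREA)
            L.append(np.abs(o-m).sum()/m.sum())
        return sum(L)
    b=None
    for da in(-8,0,8):
        x0=np.array([p0[0]*1000,p0[1]*1000,p0[2]+da])
        r=minimize(cost,x0,method="Nelder-Mead",options=dict(initial_simplex=[x0,x0+[6,0,0],x0+[0,6,0],x0+[0,0,6]],maxiter=120,xatol=.1,fatol=1e-4))
        if b is None or r.fun<b.fun:b=r
    return b.x.round(1),round(b.fun,3)
E
python3 - <<'E'
from h import *
T=snapshot("top");S=snapshot("scene")
uv={"mid":((319,209),(168,207)),"small":((231,208),(270,160)),"big":((288,151),(249,243))}
for n,(a,b) in uv.items():
    w=unproj(T,a,DIM[n][2]/1000);print(n,w.round(3),"white vals",T["color"][a[1],a[0]],S["color"][b[1],b[0]])
    y0={"mid":-15,"small":5,"big":-5}[n]
    mt=roofmask(T,a,190);ms=roofmask(S,b,205)
    print(mt.sum(),ms.sum())
    for vs in([(T,mt)],[(S,ms)],[(T,mt),(S,ms)]): print(fit(vs,n,(w[0],w[1],y0)))
print("stop face",unproj(T,(190,118),.07).round(3),"rail ends",[unproj(T,(100+u/2.5,90+v/2.5),.022).round(4) for u,v in((226,57),(640,97),(225,88),(638,133))])
for n,(u,v),z in(("rattle top",(432,254),.02),("rattle bot",(425,333),.02),("bottle base",(200,350),0),("lid",(641,305),.0),("tab",(475,127),.095)):print(n,unproj(T,(100+u/2.5,90+v/2.5),z).round(3))
E
```

```text
mid [ 0.465 -0.19   0.053] white vals [183 196 197] [212 221 219]Traceback (most recent call last):
  File "<stdin>", line 7, in <module>
  File "h.py", line 20, in roofmask
    m=np.isin(l,k).astype(np.uint8);h=cv2.convexHull(np.argwhere(m)[:,::-1].astype(np.int32));o=np.zeros_like(m);cv2.fillConvexPoly(o,h,1);return o
                                                                                                                 ~~~~~~~~~~~~~~~~~~^^^^^^^
cv2.error: OpenCV(4.12.0) /io/opencv/modules/imgproc/src/drawing.cpp:2404: error: (-215:Assertion failed) points.checkVector(2, CV_32S) >= 0 in function 'fillConvexPoly'
```

```bash
cat > m.py <<'E'
from h import *
T=snapshot("top");S=snapshot("scene")
print("side",S["color"][227,172],S["color"][177,275],T["color"][226,318], "front big",T["color"][168,287],"rail",T["color"][122,220],S["color"][250,328])
uv={"mid":((319,209),(168,207)),"small":((231,208),(270,160)),"big":((288,151),(249,243))}
for n,(a,b) in uv.items():
    w=unproj(T,a,DIM[n][2]/1000);print(n,w.round(3),"white vals",T["color"][a[1],a[0]],S["color"][b[1],b[0]])
    y0={"mid":-15,"small":5,"big":-5}[n]
    mt=roofmask(T,a,162);ms=roofmask(S,b,200)
    print(mt.sum(),ms.sum())
    for vs in([(T,mt)],[(S,ms)],[(T,mt),(S,ms)]): print(fit(vs,n,(w[0],w[1],y0)))
print("stop face",unproj(T,(190,118),.07).round(3),"rail ends",[unproj(T,(100+u/2.5,90+v/2.5),.022).round(4) for u,v in((226,57),(640,97),(225,88),(638,133))])
for n,(u,v),z in(("rattle top",(432,254),.02),("rattle bot",(425,333),.02),("bottle base",(200,350),0),("lid",(641,305),.0),("tab",(475,127),.095)):print(n,unproj(T,(100+u/2.5,90+v/2.5),z).round(3))
E
python3 m.py
```

```text
side [151 158 156] [141 148 147] [69 72 76] front big [68 70 74] rail [157 155 151] [186 183 177]
mid [ 0.465 -0.19   0.053] white vals [183 196 197] [213 222 220]
819 1196
(array([ 463.9, -191.1,  -16.2]), np.float64(0.036))
(array([ 461.6, -189.9,  -15.1]), np.float64(0.043))
(array([ 462.9, -190.4,  -15.8]), np.float64(0.11))
small [0.465 0.082 0.044] white vals [181 193 194] [213 222 220]
631 696
(array([465.2,  82.9,   7.5]), np.float64(0.047))
(array([463. ,  84.8,   7.8]), np.float64(0.046))
(array([463.7,  84.1,   7.5]), np.float64(0.129))
big [ 0.643 -0.093  0.062] white vals [106 113 114] [135 139 135]
1006 1780
(array([640.5, -94. ,  -5.4]), np.float64(0.037))
(array([637.8, -92.4,  -5.7]), np.float64(0.032))
(array([638.9, -93.3,  -5.4]), np.float64(0.106))
stop face [0.741 0.21  0.07 ] rail ends [array([0.7704, 0.219 , 0.022 ]), array([ 0.7224, -0.3133,  0.022 ]), array([0.73  , 0.2195, 0.022 ]), array([ 0.6758, -0.3105,  0.022 ])]
rattle top [ 0.519 -0.048  0.02 ]
rattle bot [ 0.418 -0.04   0.02 ]
bottle base [0.393 0.249 0.   ]
lid [ 0.456 -0.319  0.   ]
tab [ 0.668 -0.096  0.095]
```

Poses agree between cameras to about 2 mm. Mid is at (0.463,-0.190) yaw -15.8°, small at (0.464,0.084) yaw 7.5°, and the big bin's centre at (0.639,-0.093) yaw -5.4°.

Plan:
1. Push mid with both fingers on the front edges of its side walls, turning it square to the rail.
2. Pinch the tab to bring the big bin in line, then push mid home.
3. Do the same with small.
4. Slide the carriage to the stop.

{"name": "send_rows", "arguments": {"commands": [[[0.86, 0, 0, 0, 0, 0, -0.86], [0.86, -0.65, -0.98, 0, 0, 0, 0], [0.86, -0.65, -0.98, 0, 0, 0, 0], [0.86, -0.65, -0.98, 0, 0, 0, 0], [0.86, -0.65, -0.98, 0, 0, 0, 0], [0.86, -0.65, -0.98, 0, 0, 0, 0], [0.86, -0.65, -0.98, 0, 0, 0, 0], [0.86, -0.65, -0.98, 0, 0, 0, 0], [0.86, -0.65, -0.98, 0, 0, 0, 0], [0.86, -0.65, -0.98, 0, 0, 0, 0], [0.86, -0.65, -0.98, 0, 0, 0, 0], [0.86, -0.65, -0.98, 0, 0, 0, 0]]]}}

```text
time_s: 2.0
tool_pos: [0.2603, 0.2719, 0.1857]
tool_rot: [180.0, 0.0, 164.2]
contact_force: [0.0, 1.1, 0.1]
opening: 0.0799
gripper_force: 0.0
```

{"name": "send_rows", "arguments": {"commands": [[[0.86, -0.65, -0.98, 0, 0, 0, 0], [0.86, -0.65, -0.98, 0, 0, 0, 0], [0.86, -0.65, -0.98, 0, 0, 0, 0], [0.86, -0.65, -0.98, 0, 0, 0, 0], [0.86, -0.65, -0.98, 0, 0, 0, 0], [0.86, -0.65, -0.98, 0, 0, 0, 0], [0.86, -0.65, -0.98, 0, 0, 0, 0], [0.86, -0.65, -0.98, 0, 0, 0, 0], [0.86, -0.65, -0.98, 0, 0, 0, 0], [0.86, -0.65, -0.98, 0, 0, 0, 0], [0.86, -0.65, -0.98, 0, 0, 0, 0], [0.86, -0.65, -0.98, 0, 0, 0, 0]]]}}

```text
time_s: 3.0
tool_pos: [0.3464, 0.0029, 0.1858]
tool_rot: [180.0, 0.0, 164.2]
contact_force: [0.7, 0.8, 1.0]
opening: 0.08
gripper_force: 0.0
```

{"name": "send_rows", "arguments": {"commands": [[[0.86, -0.65, -0.98, 0, 0, 0, 0], [0.86, -0.65, -0.98, 0, 0, 0, 0], [0.86, -0.65, -0.98, 0, 0, 0, 0], [0.86, -0.65, -0.98, 0, 0, 0, 0], [0.86, -0.65, -0.98, 0, 0, 0, 0], [0.86, -0.65, -0.98, 0, 0, 0, 0], [0.86, -0.65, -0.98, 0, 0, 0, 0], [0.86, 0, 0, 0, 0, 0, 0]]]}}

```text
time_s: 3.67
tool_pos: [0.3975, -0.1556, 0.1858]
tool_rot: [-180.0, 0.1, 164.1]
contact_force: [0.0, 0.7, -0.3]
opening: 0.0801
gripper_force: 0.0
```

{"name": "send_rows", "arguments": {"commands": [[[0.86, -0.5, -0.77, 0, 0, 0, 0], [0.86, 0, 0, 1, 0, 0, 0], [0.86, 0, 0, 1, 0, 0, 0], [0.86, 0, 0, 1, 0, 0, 0], [0.86, 0, 0, 1, 0, 0, 0], [0.86, 0, 0, 1, 0, 0, 0], [0.86, 0, 0, 1, 0, 0, 0], [0.86, 0, 0, 1, 0, 0, 0], [0.86, 0, 0, 0.9, 0, 0, 0], [0.86, 0, 0, 0.6, 0, 0, 0], [0.86, 0, 0, 0, 0, 0, 0]]]}}

```text
time_s: 4.58
tool_pos: [0.4005, -0.1692, 0.0139]
tool_rot: [180.0, -0.2, 164.2]
contact_force: [0.1, 0.1, 0.5]
opening: 0.0798
gripper_force: 0.0
```

```bash
python3 - <<'E'
from h import *
print(read_state()["tool_pos"])
a=snapshot("scene")["color"];b=snapshot("top")["color"]
a=cv2.resize(a[130:270,100:300],(400,280),interpolation=cv2.INTER_CUBIC);b=cv2.resize(b[150:290,230:430],(400,280),interpolation=cv2.INTER_CUBIC)
cv2.imwrite("pics/c2.png",np.hstack([a,b]))
E
```

```text
[ 0.40054731 -0.1691667   0.01392361]
```

View pics/c2.png

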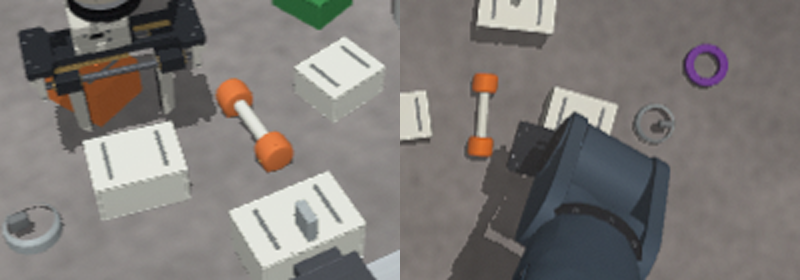

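The crop shows the open gripper standing in front of the white mid bin, clear of orange, rattle and lid. I'll approach and push with a gradual turn.

{"name": "send_rows", "arguments": {"commands": [[[0.86, -0.25, 0, 0, 0, 0, 0], [0.86, -0.25, 0, 0, 0, 0, 0], [0.86, -0.25, 0, 0, 0, 0, 0], [0.86, -0.2, 0, 0, 0, 0, 0], [0.86, -0.2, 0, 0, 0, 0, 0], [0.86, -0.25, 0, 0, 0, 0, -0.24], [0.86, -0.25, 0, 0, 0, 0, -0.24], [0.86, -0.25, 0, 0, 0, 0, -0.24], [0.86, -0.25, 0, 0, 0, 0, -0.24], [0.86, -0.25, 0, 0, 0, 0, -0.24]]]}}

```text
time_s: 5.52
tool_pos: [0.4487, -0.1826, 0.0156]
tool_rot: [180.0, -0.0, 169.1]
contact_force: [-1.6, 0.4, 0.7]
opening: 0.0802
gripper_force: 0.7
```

{"name": "send_rows", "arguments": {"commands": [[[0.86, -0.25, 0, 0, 0, 0, -0.24], [0.86, -0.25, 0, 0, 0, 0, -0.24], [0.86, -0.25, 0, 0, 0, 0, -0.24], [0.86, -0.25, 0, 0, 0, 0, -0.24], [0.86, -0.25, 0, 0, 0, 0, -0.24], [0.86, -0.25, 0, 0, 0, 0, -0.24], [0.86, 0, 0, 0, 0, 0, 0]]]}}

```text
time_s: 6.1
tool_pos: [0.4789, -0.1872, 0.0157]
tool_rot: [-180.0, 0.1, 174.9]
contact_force: [0.9, 1.1, -0.2]
opening: 0.0799
gripper_force: 0.0
```

```bash
cat > fitone.py <<'E'
# fit a bin's roof from the scene view, seed in world coordinates; scene-minus-joint bias (about +1 mm x, -0.8 mm y) applied
import sys
from h import *
def measure(name,x,y,yaw,cams=("scene",)):
    V=[]
    for c in cams:
        d=snapshot(c);uv=proj(d,np.array([[x,y,DIM[name][2]/1000]]))[0]
        m=roofmask(d,uv,200 if c=="scene" else 162);V.append((d,m))
    r,f=fit(V,name,(x,y,yaw))
    if cams==("scene",): r=r+[1.1,-.8,-.2]
    return r.round(1),f
if __name__=="__main__":
    a=sys.argv[1:];
    for i in range(0,len(a),4): print(a[i],*measure(a[i],*map(float,a[i+1:i+4])))
    s=read_state();print(s["tool_pos"].round(4),s["tool_rot"].round(2),s["contact_force"].round(1))
E
python3 fitone.py mid 0.52 -0.2 -6 big 0.639 -0.093 -5.4
```

```text
mid [ 526.7 -194.9   -4.7] 0.032
big [639.8 -93.1  -5.3] 0.036
[ 0.478  -0.1869  0.0156] [-1.8000e+02  1.0000e-02  1.7477e+02] [-0.1 -1.3 -0.7]
```

{"name": "send_rows", "arguments": {"commands": [[[0.86, 1, 0, 0, 0, 0, 0], [0.6, 0, 0, -0.95, 0, 0, 0], [0.4, 0, 0, -0.95, 0, 0, 0], [0.4, 0, 0, -0.95, 0, 0, 0], [0.4, 0, 0, -0.95, 0, 0, 0], [0.4, 0, 0, -0.95, 0, 0, 0], [0.4, 0, 0, -0.95, 0, 0, 0], [0.4, -0.965, 0.54, 0, 0, 0, 0], [0.4, -0.965, 0.54, 0, 0, 0, 0], [0.4, -0.965, 0.54, 0, 0, 0, 0], [0.4, -0.965, 0.54, 0, 0, 0, 0], [0.4, -0.965, 0.54, 0, 0, 0, 0]]]}}

```text
time_s: 7.2
tool_pos: [0.5597, -0.1396, 0.1296]
tool_rot: [180.0, -0.0, 174.7]
contact_force: [0.1, 0.1, -0.3]
opening: 0.037
gripper_force: 0.0
```

{"name": "send_rows", "arguments": {"commands": [[[0.4, -0.965, 0.54, 0, 0, 0, 0], [0.4, -0.965, 0.54, 0, 0, 0, 0], [0.4, -0.965, 0.54, 0, 0, 0, 0], [0.4, -0.965, 0.54, 0, 0, 0, 0], [0.4, -0.965, 0.54, 0, 0, 0, 0], [0.4, 0, 0, 0, 0, 0, 0], [0.4, 0, 0, 0, 0, 0, 0]]]}}

```text
time_s: 7.78
tool_pos: [0.66, -0.0948, 0.129]
tool_rot: [180.0, -0.0, 174.8]
contact_force: [-0.4, -0.2, -1.0]
opening: 0.0371
gripper_force: 0.0
```

{"name": "send_rows", "arguments": {"commands": [[[0.4, 0, 0, 1, 0, 0, 0], [0.4, 0, 0, 1, 0, 0, 0], [0.4, 0, 0, 0.95, 0, 0, 0], [0.2, 0, 0, 0, 0, 0, 0], [0.1, 0, 0, 0, 0, 0, 0], [0.05, 0, 0, 0, 0, 0, 0], [0.05, 0, 0, 0, 0, 0, 0]]]}}

```text
time_s: 8.37
tool_pos: [0.6605, -0.0956, 0.0723]
tool_rot: [-180.0, 0.1, 174.7]
contact_force: [-0.1, 0.1, 0.0]
opening: 0.0155
gripper_force: 0.0
```

{"name": "send_rows", "arguments": {"commands": [[[0, 0, 0, 0, 0, 0, 0], [0, 0, 0, 0, 0, 0, 0], [0, 0, -0.3, 0, 0, 0, 0], [0, 0, -0.6, 0, 0, 0, 0], [0, 0, -0.8, 0, 0, 0, 0], [0, 0, -0.9, 0, 0, 0, 0], [0, 0, -0.9, 0, 0, 0, 0], [0, 0, -0.8, 0, 0, 0, 0], [0, 0, -0.6, 0, 0, 0, 0], [0, 0, -0.5, 0, 0, 0, 0], [0, 0, -0.2, 0, 0, 0, 0], [0, 0, 0, 0, 0, 0, 0]]]}}

```text
time_s: 9.37
tool_pos: [0.6496, -0.2077, 0.0705]
tool_rot: [180.0, -0.0, 174.7]
contact_force: [1.1, 0.7, -1.0]
opening: 0.0002
gripper_force: 0.0
```

```bash
python3 fitone.py mid 0.5267 -0.195 -5 big 0.63 -0.205 -5.4;python3 - <<'E'
from h import *
a=snapshot("scene")["color"];b=snapshot("top")["color"]
a=cv2.resize(a[130:270,60:260],(400,280),interpolation=cv2.INTER_CUBIC);b=cv2.resize(b[100:240,230:430],(400,280),interpolation=cv2.INTER_CUBIC)
cv2.imwrite("pics/c3.png",np.hstack([a,b]))
E
```

```text
mid [ 483.1 -172.4    3.7] 2.502Traceback (most recent call last):
  File "fitone.py", line 14, in <module>
    for i in range(0,len(a),4): print(a[i],*measure(a[i],*map(float,a[i+1:i+4])))
                                            ~~~~~~~^^^^^^^^^^^^^^^^^^^^^^^^^^^^^
  File "fitone.py", line 8, in measure
    m=roofmask(d,uv,200 if c=="scene" else 162);V.append((d,m))
  File "h.py", line 20, in roofmask
    m=np.isin(l,k).astype(np.uint8);h=cv2.convexHull(np.argwhere(m)[:,::-1].astype(np.int32));o=np.zeros_like(m);cv2.fillConvexPoly(o,h,1);return o
                                                                                                                 ~~~~~~~~~~~~~~~~~~^^^^^^^
cv2.error: OpenCV(4.12.0) /io/opencv/modules/imgproc/src/drawing.cpp:2404: error: (-215:Assertion failed) points.checkVector(2, CV_32S) >= 0 in function 'fillConvexPoly'
```

View pics/c3.png

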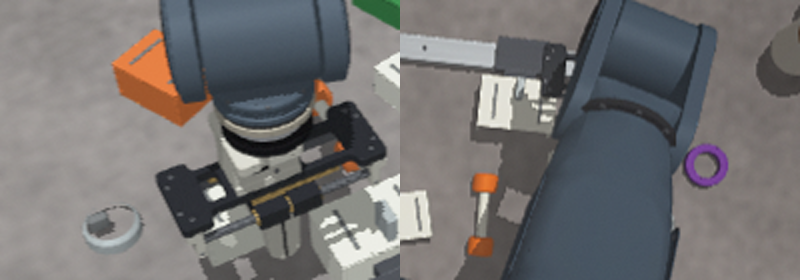

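Top shows the big bin still at column ~290 and the fingers shut: the pinch missed the tab. I'll check where the tab really is using the first pictures.

```bash
python3 - <<'E'
from h import *
ims=[]
for n in("top","scene"):
    d=snapshot(n);im=cv2.imread(f"pics/{n}0.png")
    ang=np.radians(-5.4);ex=np.array([np.cos(ang),np.sin(ang)]);ey=np.array([-ex[1],ex[0]])
    mouth=np.array([.639,-.093])-.04*ex
    P=[]
    for z in(.062,.095):
        for a,b in((.045,-.006),(.075,-.006),(.075,.006),(.045,.006)):
            P.append([*(mouth+a*ex+b*ey),z])
    uv=proj(d,np.array(P));c=uv.mean(0);o=(c-[25,22]).astype(int)
    cr=cv2.resize(im[o[1]:o[1]+44,o[0]:o[0]+50],(400,352),interpolation=cv2.INTER_CUBIC)
    q=((uv-o+.5)*8).astype(int)
    for k,col in((slice(0,4),(0,0,255)),(slice(4,8),(0,200,0))): cv2.polylines(cr,[q[k]],True,col,1)
    ims.append(cr)
cv2.imwrite("pics/tab.png",np.hstack(ims))
E
```

```text
(no output)
```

View pics/tab.png

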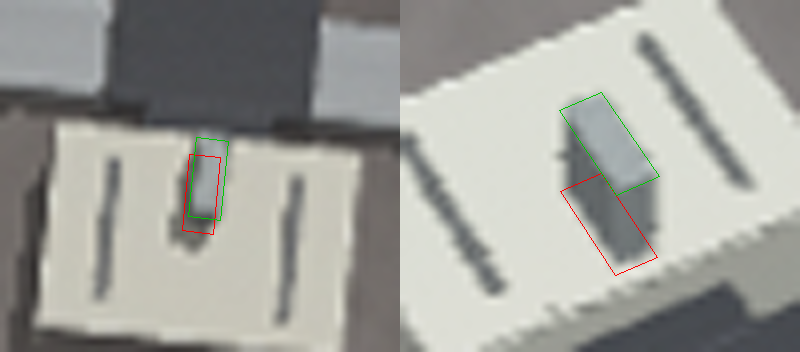

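```bash
python3 - <<'E'
from h import *
s=read_state();print(s["time_s"],s["tool_pos"].round(4),s["opening"])
for n in("scene","top"):
    d=snapshot(n);print(n,proj(d,np.array([[.6496,-.2077,.07],[.66,-.0956,.07],[.639,-.093,.062],[.628,-.205,.062]])).round(0).tolist())
    for o in outline_of(n,"tab")[:2]: print(o["p"],np.round(o["bbox"]))
w=snapshot("wrist");cv2.imwrite("pics/w1.png",w["color"])
E
```

```text
9.6667 [ 0.6499 -0.2061  0.0707] 0.00022324780218575417
scene [[202.0, 266.0], [253.0, 244.0], [248.0, 239.0], [198.0, 260.0]]
0.72 [252. 254.  81.  78.]
top [[326.0, 149.0], [289.0, 145.0], [288.0, 152.0], [324.0, 156.0]]
0.91 [290. 143.  40.  49.]
```

View pics/w1.png

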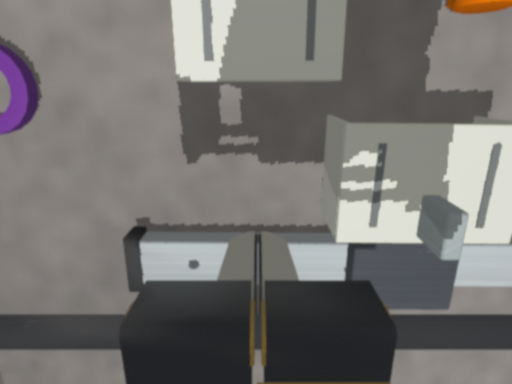

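```bash
python3 - <<'E'
from h import *
from scipy.spatial.transform import Rotation as R
s=read_state();w=snapshot("wrist")
T=np.eye(4);T[:3,:3]=R.from_euler("xyz",s["tool_rot"],degrees=True).as_matrix();T[:3,3]=s["tool_pos"]
C=T@np.array(w["tool_from_camera"]);print(np.array(w["tool_from_camera"]).round(3).tolist())
ang=np.radians(-5.4);ex=np.array([np.cos(ang),np.sin(ang)]);ey=np.array([-ex[1],ex[0]])
m=np.array([.6395,-.093])-.04*ex
pt=lambda a,b,z:[*(m+a*ex+b*ey),z]
P=[pt(.045,-.006,.095),pt(.075,-.006,.095),pt(.075,.006,.095),pt(.045,.006,.095),pt(0,-.059,.062),pt(.08,-.059,.062),s["tool_pos"]]
print(proj(w,np.array(P),C).round(0).tolist())
E
```

```text
[[0.0, -0.954, -0.301, 0.083], [1.0, 0.0, 0.0, -0.001], [-0.0, -0.301, 0.954, -0.199], [0.0, 0.0, 0.0, 1.0]]
[[451.0, 213.0], [442.0, 261.0], [463.0, 261.0], [473.0, 213.0], [347.0, 123.0], [337.0, 243.0], [258.0, 222.0]]
```

{"name": "send_rows", "arguments": {"commands": [[[0, 0, 0, -1, 0, 0, 0], [0, 0, 0, -1, 0, 0, 0], [0, 0, 0.98, -0.5, 0, 0, 0], [0, 0, 0.98, 0, 0, 0, 0], [0, 0, 0.98, 0, 0, 0, 0], [0, 0, 0.98, 0, 0, 0, 0], [0, 0, 0.98, 0, 0, 0, 0], [0, 0, 0.98, 0, 0, 0, 0], [0, 0, 0.98, 0, 0, 0, 0], [0, 0, 0.98, 0.5, 0, 0, 0], [0, 0, 0, 1, 0, 0, 0], [0, 0, 0, 1, 0, 0, 0]]]}}

```text
time_s: 10.97
tool_pos: [0.6647, -0.0494, 0.0708]
tool_rot: [-180.0, 0.1, 174.9]
contact_force: [0.2, 0.1, -0.8]
opening: 0.0006
gripper_force: 0.0
```

{"name": "send_rows", "arguments": {"commands": [[[0, 0, 0, 0, 0, 0, 0], [0, 0, -0.4, 0, 0, 0, 0], [0, 0, -0.4, 0, 0, 0, 0], [0, 0, -0.4, 0, 0, 0, 0], [0, 0, -0.4, 0, 0, 0, 0], [0, 0, -0.4, 0, 0, 0, 0]]]}}

```text
time_s: 11.47
tool_pos: [0.6607, -0.0919, 0.0715]
tool_rot: [-180.0, 0.1, 174.7]
contact_force: [0.6, 0.1, -0.2]
opening: 0.0005
gripper_force: 0.0
```

```bash
python3 - <<'E'
from h import *
w=snapshot("wrist")["color"];d=snapshot("scene")
print(np.round(outline_of("scene","tab")[0]["bbox"]) if outline_of("scene","tab") else None)
a=cv2.resize(d["color"][180:300,170:330],(400,300),interpolation=cv2.INTER_CUBIC)
cv2.imwrite("pics/c5.png",np.hstack([cv2.resize(w,(400,300)),a]))
E
```

```text
[254. 256.  77.  73.]
```

View pics/c5.png

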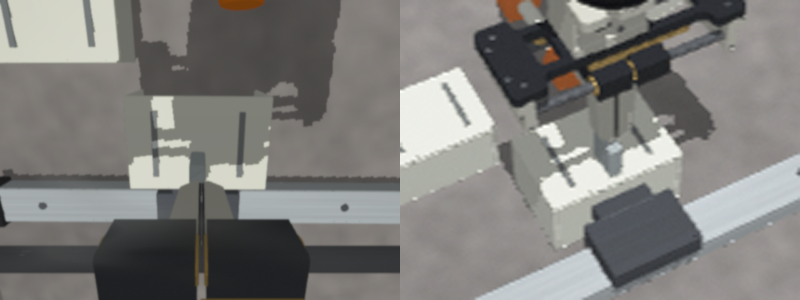

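The fingertip shuts and passes without touching although the tab is right beneath it. In both views the tip seems to sit about 20 mm higher than the TCP reading says, above the tab. I'll test that gently on the roof beside the tab.

{"name": "send_rows", "arguments": {"commands": [[[0, 0, 0.75, 0, 0, 0, 0], [0, 0, 0.75, 0, 0, 0, 0], [0, 0, 0.5, 0.2, 0, 0, 0], [0, 0, 0, 0.15, 0, 0, 0], [0, 0, 0, 0.1, 0, 0, 0], [0, 0, 0, 0.1, 0, 0, 0], [0, 0, 0, 0.1, 0, 0, 0], [0, 0, 0, 0, 0, 0, 0]]]}}

```text
time_s: 12.33
tool_pos: [0.6638, -0.051, 0.0571]
tool_rot: [-180.0, -0.0, 174.7]
contact_force: [0.9, -0.1, 0.0]
opening: 0.0005
gripper_force: 0.0
```

{"name": "send_rows", "arguments": {"commands": [[[0, 0, 0, 0.15, 0, 0, 0], [0, 0, 0, 0.15, 0, 0, 0], [0, 0, 0, 0.1, 0, 0, 0], [0, 0, 0, 0, 0, 0, 0]]]}}

```text
time_s: 12.67
tool_pos: [0.6638, -0.0507, 0.049]
tool_rot: [180.0, -0.0, 174.7]
contact_force: [0.3, -0.6, -1.0]
opening: 0.0002
gripper_force: 0.0
```

{"name": "send_rows", "arguments": {"commands": [[[0, 0, -0.25, 0, 0, 0, 0], [0, 0, -0.25, 0, 0, 0, 0], [0, 0, -0.25, 0, 0, 0, 0], [0, 0, -0.25, 0, 0, 0, 0], [0, 0, -0.25, 0, 0, 0, 0], [0, 0, -0.25, 0, 0, 0, 0], [0, 0, -0.25, 0, 0, 0, 0]]]}}

```text
time_s: 13.25
tool_pos: [0.6609, -0.0857, 0.0497]
tool_rot: [180.0, 0.0, 174.8]
contact_force: [-1.4, 3.5, 1.7]
opening: 0.0001
gripper_force: 1.7
```

Contact at TCP z = 0.049 confirms it: the true fingertip is roughly 20 mm higher than the TCP reading. I'll straddle and pinch the tab at this height.

{"name": "send_rows", "arguments": {"commands": [[[0, 0, 0.2, -0.5, 0, 0, 0], [0.3, 0, 0, -1, 0, 0, 0], [0.45, 0, -0.4, -1, 0, 0, 0], [0.45, 0, -0.5, 0, 0, 0, 0], [0.45, 0, 0, 0, 0, 0, 0], [0.45, 0, 0, 0.9, 0, 0, 0], [0.45, 0, 0, 1, 0, 0, 0], [0.2, 0, 0, 0.6, 0, 0, 0], [0, 0, 0, 0, 0, 0, 0], [0, 0, 0, 0, 0, 0, 0], [0, 0, 0, 0, 0, 0, 0], [0, 0, 0, 0, 0, 0, 0]]]}}

```text
time_s: 14.25
tool_pos: [0.6599, -0.0998, 0.0504]
tool_rot: [-180.0, 0.0, 174.8]
contact_force: [-1.0, 1.6, -1.9]
opening: 0.0119
gripper_force: 11.2
```

{"name": "send_rows", "arguments": {"commands": [[[0, 0, -0.3, 0, 0, 0, 0], [0, 0, -0.5, 0, 0, 0, 0], [0, 0, -0.6, 0, 0, 0, 0], [0, 0, -0.7, 0, 0, 0, 0], [0, 0, -0.7, 0, 0, 0, 0], [0, 0, -0.7, 0, 0, 0, 0], [0, 0, -0.6, 0, 0, 0, 0], [0, 0, -0.5, 0, 0, 0, 0], [0, 0, -0.4, 0, 0, 0, 0], [0, 0, -0.26, 0, 0, 0, 0], [0, 0, -0.1, 0, 0, 0, 0], [0, 0, 0, 0, 0, 0, 0]]]}}

```text
time_s: 15.25
tool_pos: [0.6492, -0.207, 0.0504]
tool_rot: [180.0, -0.1, 174.7]
contact_force: [-6.1, -0.9, 2.7]
opening: 0.0116
gripper_force: 30.0
```

{"name": "send_rows", "arguments": {"commands": [[[0.3, 0, 0, 0, 0, 0, 0], [0.45, 0, 0, -0.5, 0, 0, 0], [0.45, 0, 0, -1, 0, 0, 0], [0.45, 0, 0, -1, 0, 0, 0], [0.6, 0.9, 0, -0.5, 0, 0, 0], [0.8, 0.95, 0, 0, 0, 0, 0], [0.86, 0.95, 0, 0, 0, 0, 0], [0.86, 0.95, 0, 0, 0, 0, 0], [0.86, 0.95, 0, 0, 0, 0, 0], [0.86, 0.95, 0, 0, 0, 0, 0], [0.86, 0.95, 0, 0, 0, 0, 0], [0.86, 0.95, 0, 0, 0, 0, 0]]]}}

```text
time_s: 16.25
tool_pos: [0.4991, -0.1925, 0.1108]
tool_rot: [-180.0, 0.1, 174.8]
contact_force: [0.0, 0.2, 0.1]
opening: 0.0798
gripper_force: 0.0
```

{"name": "send_rows", "arguments": {"commands": [[[0.86, 0.95, 0, 0, 0, 0, 0], [0.86, 0.85, 0.05, 0, 0, 0, 0], [0.86, 0, 0, 1, 0, 0, 0], [0.86, 0, 0, 1, 0, 0, 0], [0.86, 0, 0, 1, 0, 0, 0], [0.86, 0, 0, 1, 0, 0, 0], [0.86, 0, 0, 0.9, 0, 0, 0], [0.86, 0, 0, 0.5, 0, 0, 0], [0.86, 0, 0, 0, 0, 0, 0]]]}}

```text
time_s: 17.0
tool_pos: [0.4633, -0.1879, 0.0007]
tool_rot: [180.0, -0.1, 174.8]
contact_force: [-0.5, 0.4, -0.6]
opening: 0.0799
gripper_force: 0.0
```

```bash
python3 fitone.py mid 0.5267 -0.195 -5 big 0.6295 -0.205 -5.4
```

```text
mid [ 526.8 -195.1   -5.2] 0.033
big [ 627.9 -205.2   -5.6] 0.029
[ 0.4643 -0.1884  0.0025] [-1.7998e+02  5.0000e-02  1.7477e+02] [ 1.3 -0.8  0.2]
```

Mid and big are aligned within 1 mm and 0.4°. Pushing in.

{"name": "send_rows", "arguments": {"commands": [[[0.86, -0.25, 0, 0, 0, 0, 0], [0.86, -0.25, 0, 0, 0, 0, 0], [0.86, -0.2, 0, 0, 0, 0, 0], [0.86, -0.15, 0, 0, 0, 0, 0], [0.86, -0.25, 0, 0, 0, 0, 0], [0.86, -0.25, 0, 0, 0, 0, 0], [0.86, -0.25, 0, 0, 0, 0, 0], [0.86, -0.25, 0, 0, 0, 0, 0], [0.86, -0.25, 0, 0, 0, 0, 0], [0.86, -0.25, 0, 0, 0, 0, 0], [0.86, -0.25, 0, 0, 0, 0, 0], [0.86, -0.25, 0, 0, 0, 0, 0]]]}}

```text
time_s: 18.1
tool_pos: [0.5209, -0.1933, 0.0016]
tool_rot: [180.0, -0.0, 174.8]
contact_force: [-1.0, -0.1, 0.3]
opening: 0.0796
gripper_force: 0.6
```

{"name": "send_rows", "arguments": {"commands": [[[0.86, -0.25, 0, 0, 0, 0, 0], [0.86, -0.25, 0, 0, 0, 0, 0], [0.86, -0.25, 0, 0, 0, 0, 0], [0.86, -0.25, 0, 0, 0, 0, 0]]]}}

```text
time_s: 18.43
tool_pos: [0.5408, -0.1952, 0.0016]
tool_rot: [180.0, -0.0, 174.8]
contact_force: [-0.9, -0.4, 0.7]
opening: 0.08
gripper_force: 0.6
```

{"name": "send_rows", "arguments": {"commands": [[[0.86, -0.25, 0, 0, 0, 0, 0], [0.86, -0.25, 0, 0, 0, 0, 0], [0.86, -0.25, 0, 0, 0, 0, 0], [0.86, -0.25, 0, 0, 0, 0, 0], [0.86, -0.25, 0, 0, 0, 0, 0], [0.86, -0.15, 0, 0, 0, 0, 0], [0.86, -0.1, 0, 0, 0, 0, 0]]]}}

```text
time_s: 19.02
tool_pos: [0.5707, -0.1979, 0.0016]
tool_rot: [-180.0, 0.0, 174.8]
contact_force: [-1.0, -0.4, 1.4]
opening: 0.0799
gripper_force: 0.7
```

{"name": "send_rows", "arguments": {"commands": [[[0.86, -0.1, 0, 0, 0, 0, 0], [0.86, -0.1, 0, 0, 0, 0, 0]]]}}

```text
time_s: 19.18
tool_pos: [0.5743, -0.1982, 0.0016]
tool_rot: [180.0, -0.0, 174.8]
contact_force: [-0.8, 0.4, 1.1]
opening: 0.0799
gripper_force: 0.5
```

{"name": "send_rows", "arguments": {"commands": [[[0.86, -0.1, 0, 0, 0, 0, 0], [0.86, -0.1, 0, 0, 0, 0, 0]]]}}

```text
time_s: 19.35
tool_pos: [0.5783, -0.1986, 0.0016]
tool_rot: [180.0, -0.0, 174.8]
contact_force: [-2.5, 0.7, -0.0]
opening: 0.0802
gripper_force: 1.7
```

{"name": "send_rows", "arguments": {"commands": [[[0.86, -0.06, 0, 0, 0, 0, 0], [0.86, -0.06, 0, 0, 0, 0, 0]]]}}

```text
time_s: 19.52
tool_pos: [0.5782, -0.1984, 0.0015]
tool_rot: [179.9, -0.3, 174.7]
contact_force: [-20.1, 1.3, 14.7]
opening: 0.0801
gripper_force: 10.2
```

Mid is home: a 20 N stop at the TCP position predicted for flush. Now to the small bin.

{"name": "send_rows", "arguments": {"commands": [[[0.86, 0.5, 0, 0, 0, 0, 0], [0.86, 1, 0, 0, 0, 0, 0], [0.6, 0, 0, -1, 0, 0, -0.8], [0.6, 0, 0, -1, 0, 0, -0.8], [0.6, 0, 0, -1, 0, 0, -0.8], [0.6, 0, 0, -1, 0, 0, -0.8], [0.6, 0.365, 0.96, 0, 0, 0, 0], [0.6, 0.365, 0.96, 0, 0, 0, 0], [0.6, 0.365, 0.96, 0, 0, 0, 0], [0.6, 0.365, 0.96, 0, 0, 0, 0], [0.6, 0.365, 0.96, 0, 0, 0, 0], [0.6, 0.365, 0.96, 0, 0, 0, 0]]]}}

```text
time_s: 20.52
tool_pos: [0.4919, -0.0869, 0.0818]
tool_rot: [-180.0, 0.0, -172.4]
contact_force: [-0.6, 1.1, 0.1]
opening: 0.0555
gripper_force: 0.0
```

{"name": "send_rows", "arguments": {"commands": [[[0.6, 0.365, 0.96, 0, 0, 0, 0], [0.6, 0.365, 0.96, 0, 0, 0, 0], [0.6, 0.365, 0.96, 0, 0, 0, 0], [0.6, 0.365, 0.96, 0, 0, 0, 0], [0.6, 0.365, 0.96, 0, 0, 0, 0], [0.6, 0.365, 0.96, 0, 0, 0, 0], [0.6, 0.365, 0.96, 0, 0, 0, 0], [0.6, 0.365, 0.96, 0, 0, 0, 0], [0.6, 0, 0, 0, 0, 0, 0]]]}}

```text
time_s: 21.27
tool_pos: [0.4127, 0.0589, 0.0817]
tool_rot: [180.0, -0.0, -172.3]
contact_force: [0.6, -0.1, 0.1]
opening: 0.0555
gripper_force: 0.0
```

```bash
python3 fitone.py mid 0.625 -0.205 -5; python3 fitone.py small 0.464 0.084 7.5 big 0.6285 -0.205 -5.4
```

```text
mid [ 622.6 -209.1   -5.5] 0.203
[0.4138 0.0579 0.0819] [ 1.8000e+02  3.0000e-02 -1.7232e+02] [ 0.6  0.3 -0. ]
small [463.7  84.2   7.7] 0.041
big [ 627.9 -205.    -5.8] 0.026
[0.4147 0.0567 0.0819] [-1.7999e+02  6.0000e-02 -1.7241e+02] [ 0.5 -0.9  0.9]
```

{"name": "send_rows", "arguments": {"commands": [[[0.6, 0.47, 0.97, 0, 0, 0, 0], [0.6, 0, 0, 1, 0, 0, 0], [0.6, 0, 0, 1, 0, 0, 0], [0.6, 0, 0, 1, 0, 0, 0], [0.6, 0, 0, 0.7, 0, 0, 0], [0.6, 0, 0, 0.3, 0, 0, 0], [0.6, -0.2, 0, 0, 0, 0, 0], [0.6, -0.25, 0, 0, 0, 0, 0], [0.6, -0.2, 0, 0, 0, 0, 0], [0.6, -0.2, 0, 0, 0, 0, 0]]]}}

```text
time_s: 22.25
tool_pos: [0.4203, 0.0772, 0.0024]
tool_rot: [-180.0, 0.1, -172.4]
contact_force: [-1.3, 0.9, 1.6]
opening: 0.0556
gripper_force: 0.5
```

{"name": "send_rows", "arguments": {"commands": [[[0.6, -0.25, 0, 0, 0, 0, 0.23], [0.6, -0.25, 0, 0, 0, 0, 0.23], [0.6, -0.25, 0, 0, 0, 0, 0.23], [0.6, -0.25, 0, 0, 0, 0, 0.23], [0.6, -0.25, 0, 0, 0, 0, 0.23], [0.6, -0.25, 0, 0, 0, 0, 0.23], [0.6, -0.25, 0, 0, 0, 0, 0.23], [0.6, -0.25, 0, 0, 0, 0, 0.23], [0.6, -0.25, 0, 0, 0, 0, 0.23], [0.6, -0.25, 0, 0, 0, 0, 0.23], [0.6, -0.25, 0, 0, 0, 0, 0.23], [0.6, -0.25, 0, 0, 0, 0, 0.23]]]}}

```text
time_s: 23.25
tool_pos: [0.4794, 0.0798, 0.0016]
tool_rot: [-180.0, -0.0, 176.4]
contact_force: [-1.1, 0.8, 0.7]
opening: 0.0559
gripper_force: 0.4
```

{"name": "send_rows", "arguments": {"commands": [[[0.6, -0.25, 0, 0, 0, 0, 0.22], [0.6, -0.25, 0, 0, 0, 0, 0.22], [0.6, -0.15, 0, 0, 0, 0, 0], [0.6, 0, 0, 0, 0, 0, 0]]]}}

```text
time_s: 23.58
tool_pos: [0.4926, 0.0787, 0.0017]
tool_rot: [180.0, 0.0, 174.8]
contact_force: [0.3, 0.8, -0.5]
opening: 0.056
gripper_force: 0.0
```

```bash
python3 fitone.py small 0.537 0.078 -5 big 0.6285 -0.205 -5.4
```

```text
small [538.6  75.2  -5.1] 0.053
big [ 628.2 -205.4   -5.6] 0.037
[0.4918 0.0788 0.0016] [-180.      0.    174.77] [-0.  -1.1 -0.6]
```

{"name": "send_rows", "arguments": {"commands": [[[0.6, 0.5, 0, 0, 0, 0, 0], [0.6, 0, 0, -1, 0, 0, 0], [0.45, 0, 0, -1, 0, 0, 0], [0.45, 0, 0, -1, 0, 0, 0], [0.45, 0, 0, -1, 0, 0, 0], [0.45, 0, 0, -1, 0, 0, 0], [0.45, -0.684, -0.966, 0, 0, 0, 0], [0.45, -0.684, -0.966, 0, 0, 0, 0], [0.45, -0.684, -0.966, 0, 0, 0, 0], [0.45, -0.684, -0.966, 0, 0, 0, 0], [0.45, -0.684, -0.966, 0, 0, 0, 0], [0.45, -0.684, -0.966, 0, 0, 0, 0]]]}}

```text
time_s: 24.68
tool_pos: [0.5526, -0.0439, 0.1015]
tool_rot: [180.0, -0.0, 174.8]
contact_force: [-0.2, 0.6, 0.5]
opening: 0.0418
gripper_force: 0.0
```

{"name": "send_rows", "arguments": {"commands": [[[0.45, -0.684, -0.966, 0, 0, 0, 0], [0.45, -0.684, -0.966, 0, 0, 0, 0], [0.45, -0.684, -0.966, 0, 0, 0, 0], [0.45, -0.684, -0.966, 0, 0, 0, 0], [0.45, -0.684, -0.966, 0, 0, 0, 0], [0.45, -0.684, -0.966, 0, 0, 0, 0], [0.45, -0.684, -0.966, 0, 0, 0, 0], [0.45, -0.684, -0.966, 0, 0, 0, 0], [0.45, 0, 0, 0, 0, 0, 0]]]}}

```text
time_s: 25.43
tool_pos: [0.6484, -0.2099, 0.1012]
tool_rot: [-180.0, 0.0, 174.6]
contact_force: [-0.1, 0.3, 0.6]
opening: 0.042
gripper_force: 0.0
```

{"name": "send_rows", "arguments": {"commands": [[[0.45, 0, 0.12, 1, 0, 0, 0], [0.45, 0, 0, 1, 0, 0, 0], [0.3, 0, 0, 0.55, 0, 0, 0], [0, 0, 0, 0, 0, 0, 0], [0, 0, 0, 0, 0, 0, 0], [0, 0, 0, 0, 0, 0, 0], [0, 0, 0, 0, 0, 0, 0], [0, 0, 0, 0, 0, 0, 0]]]}}

```text
time_s: 26.1
tool_pos: [0.6487, -0.2051, 0.052]
tool_rot: [-180.0, 0.1, 174.8]
contact_force: [-1.0, -1.4, 3.7]
opening: 0.0114
gripper_force: 30.0
```

{"name": "send_rows", "arguments": {"commands": [[[0, 0, 0.2, 0, 0, 0, 0], [0, 0, 0.4, 0, 0, 0, 0], [0, 0, 0.6, 0, 0, 0, 0], [0, 0, 0.6, 0, 0, 0, 0], [0, 0, 0.6, 0, 0, 0, 0], [0, 0, 0.6, 0, 0, 0, 0], [0, 0, 0.6, 0, 0, 0, 0], [0, 0, 0.6, 0, 0, 0, 0], [0, 0, 0.6, 0, 0, 0, 0], [0, 0, 0.6, 0, 0, 0, 0], [0, 0, 0.6, 0, 0, 0, 0], [0, 0, 0.6, 0, 0, 0, 0]]]}}

```text
time_s: 27.1
tool_pos: [0.6619, -0.0736, 0.0519]
tool_rot: [-179.9, 0.3, 174.7]
contact_force: [4.7, -5.2, 2.1]
opening: 0.0118
gripper_force: 30.0
```

{"name": "send_rows", "arguments": {"commands": [[[0, 0, 0.6, 0, 0, 0, 0], [0, 0, 0.6, 0, 0, 0, 0], [0, 0, 0.6, 0, 0, 0, 0], [0, 0, 0.6, 0, 0, 0, 0], [0, 0, 0.6, 0, 0, 0, 0], [0, 0, 0.6, 0, 0, 0, 0], [0, 0, 0.6, 0, 0, 0, 0], [0, 0, 0.6, 0, 0, 0, 0], [0, 0, 0.6, 0, 0, 0, 0], [0, 0, 0.5, 0, 0, 0, 0], [0, 0, 0.4, 0, 0, 0, 0], [0, 0, 0.3, 0, 0, 0, 0]]]}}

```text
time_s: 28.1
tool_pos: [0.6751, 0.0583, 0.052]
tool_rot: [-180.0, 0.4, 174.8]
contact_force: [11.1, -5.9, -2.1]
opening: 0.0116
gripper_force: 30.0
```

{"name": "send_rows", "arguments": {"commands": [[[0, -0.05, 0.25, 0, 0, 0, 0], [0, -0.05, 0.22, 0, 0, 0, 0], [0, 0, 0, 0, 0, 0, 0]]]}}

```text
time_s: 28.35
tool_pos: [0.676, 0.0682, 0.0519]
tool_rot: [180.0, 0.1, 174.8]
contact_force: [0.9, 2.5, 7.1]
opening: 0.0118
gripper_force: 30.0
```

```bash
python3 fitone.py small 0.5386 0.075 -5.1
```

```text
small [529.1  60.7  21.2] 2.11
[0.676  0.0682 0.0519] [1.7995e+02 1.4000e-01 1.7477e+02] [0.8 2.7 6. ]
```

{"name": "send_rows", "arguments": {"commands": [[[0.3, 0, 0, 0, 0, 0, 0], [0.5, 0, 0, -0.5, 0, 0, 0], [0.6, 0, 0, -1, 0, 0, 0], [0.6, 0, 0, -1, 0, 0, 0], [0.6, 0.95, -0.03, -0.2, 0, 0, 0], [0.6, 1, -0.03, 0, 0, 0, 0], [0.6, 1, -0.03, 0, 0, 0, 0], [0.6, 1, -0.03, 0, 0, 0, 0], [0.6, 1, -0.03, 0, 0, 0, 0], [0.6, 1, -0.03, 0, 0, 0, 0], [0.6, 1, -0.03, 0, 0, 0, 0], [0.6, 1, -0.03, 0, 0, 0, 0]]]}}

```text
time_s: 29.4
tool_pos: [0.5152, 0.0773, 0.1052]
tool_rot: [180.0, 0.0, 174.8]
contact_force: [-0.5, 0.4, 0.1]
opening: 0.0558
gripper_force: 0.0
```

{"name": "send_rows", "arguments": {"commands": [[[0.6, 1, -0.03, 0, 0, 0, 0], [0.6, 1, 0, 0, 0, 0, 0], [0.6, 0, 0, 1, 0, 0, 0], [0.6, 0, 0, 1, 0, 0, 0], [0.6, 0, 0, 1, 0, 0, 0], [0.6, 0, 0, 1, 0, 0, 0], [0.6, 0, 0, 0.7, 0, 0, 0], [0.6, 0, 0, 0.5, 0, 0, 0], [0.6, 0, 0, 0, 0, 0, 0]]]}}

```text
time_s: 30.15
tool_pos: [0.4755, 0.0802, -0.0005]
tool_rot: [-180.0, -0.1, 174.8]
contact_force: [-0.7, -0.3, -1.1]
opening: 0.0557
gripper_force: 0.0
```

```bash
python3 fitone.py small 0.5386 0.075 -5.1 big 0.6545 0.07 -5.4; python3 - <<'E'
from h import *
d=snapshot("scene")["color"];w=snapshot("top")["color"]
a=cv2.resize(d[90:240,240:440],(400,300),interpolation=cv2.INTER_CUBIC)
b=cv2.resize(w[100:220,170:330],(400,300),interpolation=cv2.INTER_CUBIC)
cv2.imwrite("pics/c6.png",np.hstack([a,b]))
E
```

```text
small [538.7  75.5  -5.1] 0.053
big [656.   70.1  -5.8] 0.049
[0.4766 0.0802 0.0011] [1.8000e+02 1.0000e-02 1.7476e+02] [ 0.   0.2 -0.6]
```

View pics/c6.png

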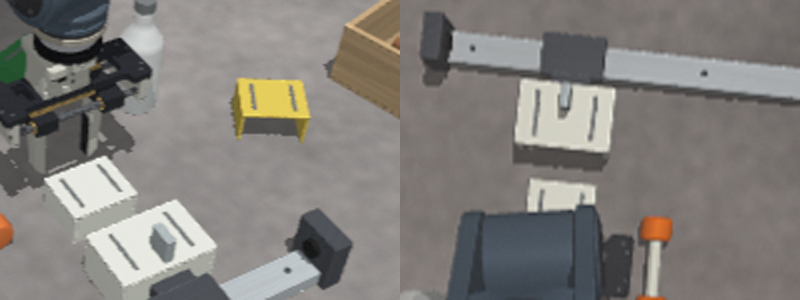

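Scene and top show the big bin (mid hidden inside, nothing protruding) directly ahead of the small bin, within about 2 mm of mid's opening. Pushing small in.

{"name": "send_rows", "arguments": {"commands": [[[0.6, -0.25, 0, 0, 0, 0, 0], [0.6, -0.25, 0, 0, 0, 0, 0], [0.6, -0.2, 0, 0, 0, 0, 0], [0.6, -0.15, 0, 0, 0, 0, 0], [0.6, -0.25, 0, 0, 0, 0, 0], [0.6, -0.25, 0, 0, 0, 0, 0], [0.6, -0.25, 0, 0, 0, 0, 0], [0.6, -0.25, 0, 0, 0, 0, 0], [0.6, -0.25, 0, 0, 0, 0, 0], [0.6, -0.25, 0, 0, 0, 0, 0], [0.6, -0.25, 0, 0, 0, 0, 0], [0.6, -0.25, 0, 0, 0, 0, 0]]]}}

```text
time_s: 31.35
tool_pos: [0.5337, 0.0749, 0.0006]
tool_rot: [-180.0, -0.0, 174.8]
contact_force: [-0.4, -0.2, 0.7]
opening: 0.056
gripper_force: 0.4
```

{"name": "send_rows", "arguments": {"commands": [[[0.6, -0.2, 0, 0, 0, 0, 0], [0.6, -0.2, 0, 0, 0, 0, 0], [0.6, -0.2, 0, 0, 0, 0, 0]]]}}

```text
time_s: 31.6
tool_pos: [0.5455, 0.0738, 0.0006]
tool_rot: [-180.0, -0.0, 174.8]
contact_force: [-0.9, 0.7, 0.1]
opening: 0.0558
gripper_force: 0.3
```

{"name": "send_rows", "arguments": {"commands": [[[0.6, -0.2, 0, 0, 0, 0, 0], [0.6, -0.25, 0, 0, 0, 0, 0], [0.6, -0.25, 0, 0, 0, 0, 0], [0.6, -0.25, 0, 0, 0, 0, 0], [0.6, -0.25, 0, 0, 0, 0, 0], [0.6, -0.2, 0, 0, 0, 0, 0]]]}}

```text
time_s: 32.1
tool_pos: [0.5736, 0.0712, 0.0006]
tool_rot: [-180.0, 0.0, 174.8]
contact_force: [-0.6, 0.6, -0.8]
opening: 0.0556
gripper_force: 0.3
```

{"name": "send_rows", "arguments": {"commands": [[[0.6, -0.2, 0, 0, 0, 0, 0], [0.6, -0.25, 0, 0, 0, 0, 0], [0.6, -0.25, 0, 0, 0, 0, 0], [0.6, -0.2, 0, 0, 0, 0, 0], [0.6, -0.15, 0, 0, 0, 0, 0], [0.6, -0.1, 0, 0, 0, 0, 0]]]}}

```text
time_s: 32.6
tool_pos: [0.5963, 0.0692, 0.0006]
tool_rot: [-180.0, 0.0, 174.8]
contact_force: [-1.0, -0.4, -0.4]
opening: 0.0557
gripper_force: 0.3
```

{"name": "send_rows", "arguments": {"commands": [[[0.6, -0.1, 0, 0, 0, 0, 0], [0.6, -0.1, 0, 0, 0, 0, 0]]]}}

```text
time_s: 32.77
tool_pos: [0.6, 0.0688, 0.0006]
tool_rot: [-180.0, -0.0, 174.8]
contact_force: [-0.7, -0.1, 0.5]
opening: 0.0558
gripper_force: 0.3
```

{"name": "send_rows", "arguments": {"commands": [[[0.6, -0.1, 0, 0, 0, 0, 0], [0.6, -0.1, 0, 0, 0, 0, 0], [0.6, -0.05, 0, 0, 0, 0, 0]]]}}

```text
time_s: 33.02
tool_pos: [0.6051, 0.0684, 0.0007]
tool_rot: [180.0, 0.0, 174.8]
contact_force: [-2.2, 1.6, 0.7]
opening: 0.0557
gripper_force: 1.3
```

{"name": "send_rows", "arguments": {"commands": [[[0.6, -0.06, 0, 0, 0, 0, 0], [0.6, -0.06, 0, 0, 0, 0, 0]]]}}

```text
time_s: 33.18
tool_pos: [0.605, 0.0683, 0.0004]
tool_rot: [-180.0, -0.3, 174.7]
contact_force: [-16.2, 2.0, 11.9]
opening: 0.0559
gripper_force: 8.5
```

Small is home, with a 16 N stop where predicted. Now pinch the tab and slide the nest to the stop.

{"name": "send_rows", "arguments": {"commands": [[[0.6, 0.5, 0, 0, 0, 0, 0], [0.6, 1, 0, 0, 0, 0, 0], [0.5, 0, 0, -1, 0, 0, 0], [0.45, 0, 0, -1, 0, 0, 0], [0.45, 0, 0, -1, 0, 0, 0], [0.45, 0, 0, -1, 0, 0, 0], [0.45, 0, 0, -1, 0, 0, 0], [0.45, -1, 0.06, 0, 0, 0, 0], [0.45, -1, 0.06, 0, 0, 0, 0], [0.45, -1, 0.06, 0, 0, 0, 0], [0.45, -1, 0.06, 0, 0, 0, 0], [0.45, -1, 0.06, 0, 0, 0, 0]]]}}

```text
time_s: 34.18
tool_pos: [0.6786, 0.0677, 0.1008]
tool_rot: [180.0, 0.0, 174.8]
contact_force: [-0.9, -0.3, 0.6]
opening: 0.0419
gripper_force: 0.0
```

{"name": "send_rows", "arguments": {"commands": [[[0.45, 0, 0, 0, 0, 0, 0], [0.45, 0, 0, 1, 0, 0, 0], [0.45, 0, 0, 1, 0, 0, 0], [0.3, 0, 0, 0.45, 0, 0, 0], [0, 0, 0, 0, 0, 0, 0], [0, 0, 0, 0, 0, 0, 0], [0, 0, 0, 0, 0, 0, 0], [0, 0, 0, 0, 0, 0, 0]]]}}

```text
time_s: 34.85
tool_pos: [0.6782, 0.0678, 0.053]
tool_rot: [180.0, 0.1, 174.8]
contact_force: [0.8, -0.1, -0.0]
opening: 0.0129
gripper_force: 0.0
```

{"name": "send_rows", "arguments": {"commands": [[[0, 0, 0, 0, 0, 0, 0], [0, 0, 0.2, 0, 0, 0, 0], [0, 0, 0.4, 0, 0, 0, 0], [0, -0.01, 0.5, 0, 0, 0, 0], [0, -0.01, 0.5, 0, 0, 0, 0], [0, -0.01, 0.5, 0, 0, 0, 0], [0, -0.01, 0.5, 0, 0, 0, 0], [0, 0, 0.5, 0, 0, 0, 0], [0, 0, 0.5, 0, 0, 0, 0], [0, 0, 0.4, 0, 0, 0, 0], [0, 0, 0.3, 0, 0, 0, 0], [0, 0, 0.2, 0, 0, 0, 0]]]}}

```text
time_s: 35.85
tool_pos: [0.6871, 0.1574, 0.053]
tool_rot: [-180.0, 0.1, 174.8]
contact_force: [-1.9, -5.0, 6.8]
opening: 0.0119
gripper_force: 30.0
```

{"name": "send_rows", "arguments": {"commands": [[[0, 0, 0.15, 0, 0, 0, 0], [0, 0, 0.15, 0, 0, 0, 0], [0, 0, 0.1, 0, 0, 0, 0]]]}}

```text
time_s: 36.1
tool_pos: [0.6879, 0.165, 0.053]
tool_rot: [-180.0, 0.1, 174.8]
contact_force: [-1.7, -4.2, 6.8]
opening: 0.0116
gripper_force: 30.0
```

{"name": "send_rows", "arguments": {"commands": [[[0, 0, 0.12, 0, 0, 0, 0], [0, 0, 0.12, 0, 0, 0, 0], [0, 0, 0.1, 0, 0, 0, 0]]]}}

```text
time_s: 36.35
tool_pos: [0.6886, 0.1716, 0.053]
tool_rot: [-180.0, 0.1, 174.8]
contact_force: [-1.9, -5.1, 5.9]
opening: 0.0119
gripper_force: 30.0
```

{"name": "send_rows", "arguments": {"commands": [[[0, 0, 0.1, 0, 0, 0, 0], [0, 0, 0.08, 0, 0, 0, 0]]]}}

```text
time_s: 36.52
tool_pos: [0.6889, 0.1752, 0.053]
tool_rot: [-180.0, 0.1, 174.8]
contact_force: [-0.5, -4.3, 7.0]
opening: 0.0119
gripper_force: 30.0
```

{"name": "send_rows", "arguments": {"commands": [[[0, 0, 0.08, 0, 0, 0, 0], [0, 0, 0.08, 0, 0, 0, 0]]]}}

```text
time_s: 36.68
tool_pos: [0.6892, 0.1783, 0.053]
tool_rot: [-180.0, 0.1, 174.8]
contact_force: [-0.5, -5.3, 6.3]
opening: 0.0118
gripper_force: 30.0
```

{"name": "send_rows", "arguments": {"commands": [[[0, 0, 0.08, 0, 0, 0, 0], [0, 0, 0.08, 0, 0, 0, 0]]]}}

```text
time_s: 36.85
tool_pos: [0.6895, 0.1815, 0.053]
tool_rot: [-180.0, 0.1, 174.8]
contact_force: [-0.7, -3.8, 6.1]
opening: 0.0117
gripper_force: 30.0
```

{"name": "send_rows", "arguments": {"commands": [[[0, 0, 0.08, 0, 0, 0, 0], [0, 0, 0.08, 0, 0, 0, 0]]]}}

```text
time_s: 37.02
tool_pos: [0.6899, 0.1847, 0.053]
tool_rot: [-180.0, 0.1, 174.7]
contact_force: [-1.4, -4.9, 5.3]
opening: 0.0116
gripper_force: 30.0
```

{"name": "send_rows", "arguments": {"commands": [[[0, 0, 0.1, 0, 0, 0, 0], [0, 0, 0.1, 0, 0, 0, 0]]]}}

```text
time_s: 37.18
tool_pos: [0.6903, 0.1886, 0.053]
tool_rot: [-180.0, 0.1, 174.7]
contact_force: [-0.3, -4.2, 5.2]
opening: 0.0115
gripper_force: 30.0
```

{"name": "send_rows", "arguments": {"commands": [[[0, 0, 0.1, 0, 0, 0, 0], [0, 0, 0.1, 0, 0, 0, 0]]]}}

```text
time_s: 37.35
tool_pos: [0.6902, 0.1889, 0.0529]
tool_rot: [-179.6, 0.0, 174.8]
contact_force: [-5.0, -32.0, 11.9]
opening: 0.0115
gripper_force: 30.0
```

```bash
python3 - <<'E'
from h import *
d=snapshot("scene")["color"];w=snapshot("top")["color"]
a=cv2.resize(d[120:270,270:470],(400,300),interpolation=cv2.INTER_CUBIC)
b=cv2.resize(w[90:180,165:285],(400,300),interpolation=cv2.INTER_CUBIC)
cv2.imwrite("pics/c7.png",np.hstack([a,b]))
E
```

```text
(no output)
```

View pics/c7.png

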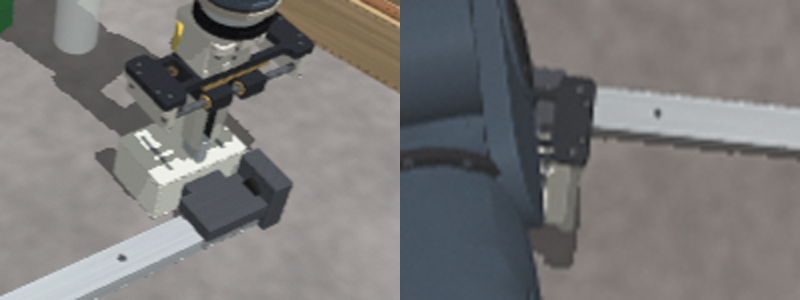

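The stop is reached: force rose to 32 N, and the picture shows the shoe against the block. I'll ease off, release, and go round to the front for a final flush check and push.

{"name": "send_rows", "arguments": {"commands": [[[0, 0, -0.06, 0, 0, 0, 0], [0.15, 0, 0, 0, 0, 0, 0], [0.4, 0, 0, 0, 0, 0, 0], [0.4, 0, 0, -0.6, 0, 0, 0], [0.4, 0, 0, -1, 0, 0, 0], [0.4, 0, 0, -1, 0, 0, 0.1], [0.5, 1, -0.06, -0.2, 0, 0, 0], [0.72, 1, -0.06, 0, 0, 0, 0], [0.72, 1, -0.06, 0, 0, 0, 0], [0.72, 1, -0.06, 0, 0, 0, 0], [0.72, 1, -0.06, 0, 0, 0, 0], [0.72, 0, 0, 0, 0, 0, 0]]]}}

```text
time_s: 38.45
tool_pos: [0.5869, 0.1966, 0.1086]
tool_rot: [180.0, -0.1, 174.4]
contact_force: [-0.3, -0.1, 0.8]
opening: 0.0665
gripper_force: 0.0
```

{"name": "send_rows", "arguments": {"commands": [[[0.72, 0, 0, 1, 0, 0, 0], [0.72, 0, 0, 1, 0, 0, 0], [0.72, 0, 0, 1, 0, 0, 0], [0.72, 0, 0, 1, 0, 0, 0], [0.72, 0, 0, 0.8, 0, 0, 0], [0.72, 0, 0, 0.4, 0, 0, 0], [0.72, 0, 0, 0, 0, 0, 0]]]}}

```text
time_s: 39.03
tool_pos: [0.5892, 0.1958, 0.0025]
tool_rot: [-180.0, -0.1, 174.4]
contact_force: [-0.9, 0.1, 0.0]
opening: 0.0669
gripper_force: 0.0
```

```bash
python3 fitone.py big 0.67 0.191 -5.6
```

```text
big [668.3 190.4  -5.3] 0.047
[0.5898 0.196  0.0037] [-1.8000e+02 -2.0000e-02  1.7437e+02] [0.3 0.5 0.3]
```

{"name": "send_rows", "arguments": {"commands": [[[0.72, -0.1, -0.2, 0, 0, 0, 0], [0.72, -0.25, 0, 0, 0, 0, 0], [0.72, -0.25, 0, 0, 0, 0, 0], [0.72, -0.25, 0, 0, 0, 0, 0], [0.72, -0.2, 0, 0, 0, 0, 0], [0.72, -0.1, 0, 0, 0, 0, 0], [0.72, -0.1, 0, 0, 0, 0, 0]]]}}

```text
time_s: 39.67
tool_pos: [0.6144, 0.1893, 0.0036]
tool_rot: [180.0, 0.0, 174.4]
contact_force: [0.2, 0.1, 0.4]
opening: 0.067
gripper_force: 0.0
```

{"name": "send_rows", "arguments": {"commands": [[[0.72, -0.07, 0, 0, 0, 0, 0], [0.72, -0.07, 0, 0, 0, 0, 0]]]}}

```text
time_s: 39.83
tool_pos: [0.6169, 0.1891, 0.0036]
tool_rot: [-180.0, -0.0, 174.4]
contact_force: [-0.5, -0.8, 0.4]
opening: 0.0666
gripper_force: 0.0
```

{"name": "send_rows", "arguments": {"commands": [[[0.72, -0.07, 0, 0, 0, 0, 0], [0.72, -0.06, 0, 0, 0, 0, 0]]]}}

```text
time_s: 40.0
tool_pos: [0.6173, 0.189, 0.0035]
tool_rot: [-180.0, -0.3, 174.3]
contact_force: [-16.7, 1.8, 11.6]
opening: 0.0667
gripper_force: 8.4
```

{"name": "send_rows", "arguments": {"commands": [[[0.72, -0.06, 0, 0, 0, 0, 0], [0.72, -0.05, 0, 0, 0, 0, 0]]]}}

```text
time_s: 40.17
tool_pos: [0.6171, 0.189, 0.0034]
tool_rot: [-179.9, -0.6, 174.3]
contact_force: [-28.5, 1.6, 18.5]
opening: 0.0667
gripper_force: 14.1
```

{"name": "send_rows", "arguments": {"commands": [[[0.72, 0.5, 0, 0, 0, 0, 0], [0.72, 1, 0, 0, 0, 0, 0], [0.72, 0.5, 0, -1, 0, 0, 0], [0.72, 1, 0, -1, 0, 0, 0], [0.72, 1, 0, -1, 0, 0, 0], [0.72, 1, 0, -1, 0, 0, 0], [0.72, 1, -0.5, -1, 0, 0, 0], [0.72, 1, -0.5, -1, 0, 0, 0], [0.72, 0, 0, 0, 0, 0, 0], [0.72, 0, 0, 0, 0, 0, 0]]]}}

```text
time_s: 41.0
tool_pos: [0.4807, 0.1826, 0.1247]
tool_rot: [179.9, 0.1, 174.4]
contact_force: [-1.3, 0.5, -0.1]
opening: 0.0671
gripper_force: 0.0
```

```bash
python3 fitone.py big 0.67 0.191 -5.6; python3 - <<'E'
from h import *
w=snapshot("wrist")["color"];d=snapshot("scene")["color"];t=snapshot("top")["color"]
a=cv2.resize(w,(400,300));b=cv2.resize(d[100:250,270:470],(400,300),interpolation=cv2.INTER_CUBIC)
c=cv2.resize(t[90:202,170:320],(400,300),interpolation=cv2.INTER_CUBIC);e=cv2.resize(t,(400,300))
cv2.imwrite("pics/c8.png",np.vstack([np.hstack([a,b]),np.hstack([c,e])]))
E
```

```text
big [667.2 190.8  -5.5] 0.03
[0.4808 0.1826 0.1238] [1.7998e+02 6.0000e-02 1.7436e+02] [ 0.4  0.1 -0.1]
```

View pics/c8.png

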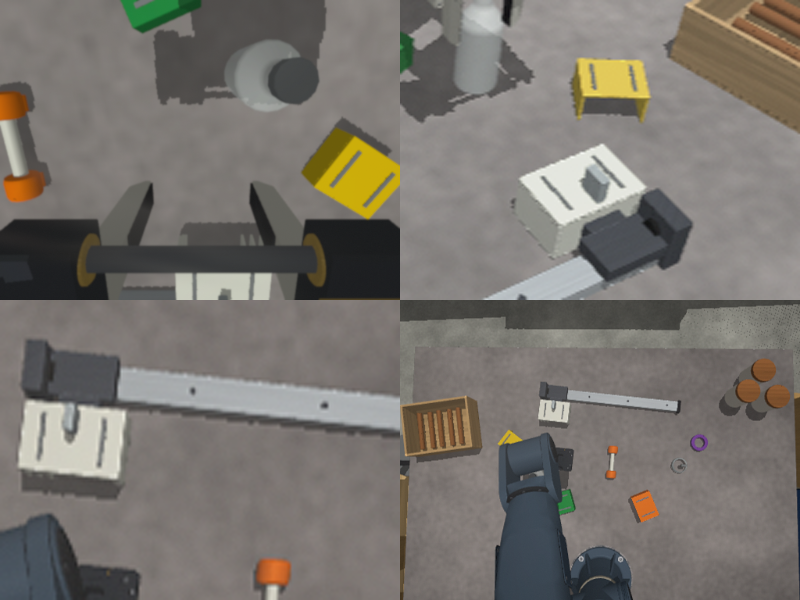

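The final views show only the big bin's white roof, with nothing protruding at the front. The shoe is against the stop block, and the bystanders and look-alikes are where they were. Handing in.

```bash
python3 -c "
from cell import *
print(sign_off())"
```

```text
the job is handed in; nothing more can be done
None
```

I pushed the middle bin home in the big one and the small bin home in the middle one, fronts flush. The carriage with the nest is against the left-hand stop, and the job was handed in at about 41 s of 67.

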